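# Bring the magnifier boom out over the bladder stones

## Robot

A 6-joint arm with a two-finger parallel gripper is mounted at the origin on the work surface. World frame = base frame: x ahead of the robot, y to its left, z up, the work surface at z = 0. Lengths are in mm, angles in rad, forces in N, time in s.
With the tool pointing down it reaches from about 350 to 775 mm from the base axis. Payload 7.3 kg.
Tool frame: the origin (TCP) lies at the centre of the arm's flange, where the gripper is bolted on; the fingertips stand 178 mm ahead of it and the grasp point (between the pads) lies 159 mm ahead of it; z points along the fingers, y is the direction in which the jaws open and shut (so a half turn about z gives the same grasp; the last joint's range is limited). The gripper opens to 92 mm and grips with 3 to 60 N. Pads are 19 mm wide; open, the fingers measure 130 mm over their backs; the gripper's body (75 mm by 190 mm) begins 47 mm behind the grasp point.
Start: joints at [1.07, 0.342, 1.524, -0, 1.275, -0.146], TCP at [182.365, 492.312, 404.741] pointing down, gripper open.
Joint ranges: [-2.53, 2.53], [-0.77, 2.02], [0.04, 2.7], [-1, 4.14], [0.28, 2.66], [-3.11, 3.11]. Speed limits (rad/s): [2.57, 2.57, 3.14, 3.14, 3.14, 3.14].

## Interface

Orientations are given as [roll, pitch, yaw] about the fixed x, y, z axes, in that order (R = Rz(yaw) Ry(pitch) Rx(roll)).
In Python, from plant import get_obs, capture, close_job gives the robot as it stands. The module is installed in compiled form; this text tells all that it offers.
- The arm moves only by the shell command python3 -m pendant 'ROWS'. ROWS is JSON, a list of rows, each a list of 3 entries, a list of its own where there are three numbers: the shift along the tool's x, y, z in m, then the turn, a rotation vector about the tool's x, y, z in rad, then the finger opening in m, from 0 to 0.0918. In form: [[[tx, ty, tz], [wx, wy, wz], fingers], ...]. A call has 1 to 10 rows; each row is the pose to reach, as a shift and turn from the pose commanded when the call began, along the tool's axes at that moment; what a row does not reach only later rows make up. A row lasts 1/12 s, in which the tool goes at most 41.7 mm and 7.16 degrees, less where a joint would pass 70% of its speed; a pose out of reach is approached as far as the arm can. A call with a gripper value outside its range is refused whole. The fingers move at their own pace and stop on an object; the grip force is fixed at half the most. Time passes only in rows, so rows that repeat a pose let the fingers close. It gives the time, the measured TCP pose, the force and the opening at its end, in the units of the state.
- get_obs(): the state, without advancing time (a new reading comes with each control period).
- capture(name): name is "side" or "top"; returns a dict with "color" (384x512x3 uint8, red, green, blue), "mtx" (3x3 intrinsics, pixels), "rvec" (rotation vector, rad) and "tvec" (3), from world to camera coordinates, as OpenCV has them. Camera axes: x right, y down, z forward; pixel columns grow to the right and rows downward; lengths in mm; the calibration is good to about 2 mm. A picture is of the moment at which its call begins. There is no depth.
- close_job(): hands the job in, once; it reports no verdict.
The state is a dict: "time": time; "joint_positions": joint angles; "dq": joint speeds; "tau": joint torques, N m; "tool_pos": TCP position; "tcp_rot": TCP orientation; "contact_force": force on the tool from outside, world axes, zero at the start; "moment": the same for the moment, N m; "grip_width": finger opening in mm.
Only numpy, scipy, OpenCV 4.12 (cv2) and the standard library are available. Lean on these libraries where they do the work, as an engineer would, in place of code of your own. Each camera call takes 0.05 s, during which the arm holds its last target. There are 200 camera calls.

## Task

Pick up the small steel tray by its upright handle, tip all four bladder stones off its open front into the round steel dish without the gripper touching the stones, and stand the empty tray flat on the bench again. Then squeeze the lock button on the magnifier's sliding grip and, keeping it squeezed, slide the grip along its scale until the pointer stands at the middle of the little clip (the rider) on the tube. Leave the rider and the other things on the bench where they are, and finish while still holding the grip there with the button squeezed, because a spring pulls the magnifier back.

Things in the scene. Friction and masses are not known exactly. Their poses are not given: they have to be found in the camera images.
- stand: White fixed stand; origin on the bench under the centre of its round dish, its +y axis runs along the base plate to the magnifier. Plate 8 mm thick, x -95 to +95, y -98 to +402 mm. On it a level square tube along y at x = 0: 56 mm wide, y 175 to 390 mm, flat top at z = 130 mm with a scale (dark line every 10 mm) along its +x edge.
- dish (a point): Centre of the inner floor of the open steel dish on the stand, 12 mm above the bench. The dish flares from 66 mm inner radius at the floor to 80 mm inner (84 outer) at the rim, which is 53 mm above the bench.
- boom: The sliding magnifier; axes as the stand's, origin at the foot of its grip, on the tube's top. Grip: grey block 28 (x) x 26 (y) x 52 mm tall, at stand y = 365 mm when stowed; it slides towards the dish (stand -y) by up to 150 mm. Its bar leaves the tube's end and carries the lens ring (80 mm dia, 234 mm from the grip in -y, 110 to 124 mm above the bench). A spring pulls it home with 2 to 3.2 N; it catches only when stowed.
- grip (a point): Point inside the grip block at the height of the button's centre, 34 mm above the tube's top, in the middle of the block. Pinching the block here from above, across the stand's x, squeezes the button too.
- lock (a joint): Lock button: black pad 18 wide (y) x 30 mm tall, 8 mm proud of the grip's +x face, centred 34 mm above the tube top. Value = how far it is pressed in, 0 to 0.006 m; 2.4 N starts it, about 5 N presses it fully. The stowed magnifier cannot slide until it is in by 4 mm. With it fully in, the grip measures 30 mm across, centred 1 mm towards +x of the block.
- pointer (a point): Tip region of the small steel pointer blade at the foot of the grip, over the scale: 26 mm in +x of the grip's centre, 3 mm above the tube top.
- rider_mark (a point): Middle of the rider, a steel clip 10 mm wide (y), 10 mm tall above the tube top, on the tube's +x edge, with a dark centre line; set stiffly 85 to 135 mm (stand -y) from where the stowed pointer is. Axes as the stand's, same x and height as point pointer. The pointer passes beneath the clip's plate and may stand there.
- tray: Loose polished steel tray, 0.22 kg, 150 (x) x 90 (y) mm, origin under its middle. Floor 4 mm thick, walls 20 mm tall along both sides and the rear (+x); the front (-x) is open. Stones start to slide at about 0.27 to 0.4 rad of tilt.
- tray_handle (a point): Middle of the top edge of the tray's upright grey handle plate behind the rear wall: 12 mm thick (tray x), 50 mm wide (tray y), top 70 mm above the tray's underside, 85 mm in +x of the tray's origin.
- tray_lip (a point): Middle of the tray's open front edge, on its floor: 75 mm in -x of the tray's origin, 4 mm above its underside.
- stone0: Bladder stone, flattened pebble about 26 mm across and 18 mm tall, 11 g, on the tray; origin in the middle of its underside.
- stone1: Bladder stone, flattened pebble about 24 mm across and 16 mm tall, 12 g, on the tray; origin in the middle of its underside.
- stone2: Bladder stone, flattened pebble about 22 mm across and 17 mm tall, 13 g, on the tray; origin in the middle of its underside.
- stone3: Bladder stone, flattened pebble about 25 mm across and 15 mm tall, 14 g, on the tray; origin in the middle of its underside.
- jar: Bystander to be left alone: specimen jar with white cap, 56 dia x 70 tall mm; origin at the middle of its underside.
- wash_bottle: Bystander to be left alone: white bottle, 64 dia x 150 tall mm; origin at the middle of its underside.
- beaker: Bystander to be left alone: clear beaker, 64 dia x 75 tall mm; origin at the middle of its underside.
- tape: Bystander to be left alone: roll of white tape lying flat, 76 dia x 20 tall mm; origin at the middle of its underside.
- pen: Bystander to be left alone: black pen lying flat, 135 long mm; origin at the middle of its underside.
- slide_box: Bystander to be left alone: closed blue slide box, 85 x 60 x 30 mm; origin at the middle of its underside.
- spatula: Bystander to be left alone: wooden-handled spoon lying flat, 160 long mm; origin at the middle of its underside.
There are look-alikes about, which are no part of the job. What is shaped like the tray but blue is not meant.

How it is judged:
By the outcome, as a careful person would: the job done as asked, in the order asked, and still so for the second after the job is handed in, while the arm keeps its last pose, push and grip.
It also fails if it takes over 72 s, if anything falls off the work surface, if the arm or the gripper's body presses on something with over 40 N, if the wrist force passes 120 N, or if a joint passes its speed limit or range.

## Working session

There is one attempt and no reset: what is moved stays moved. The work goes in short steps, Python scripts to look and compute and a shell command to move; the robot and the scene stay as the last step left them, time stands still between calls to the robot, and variables do not carry over. Pictures are saved under pics/ and viewed, about 8 in all and at most 12, crops included, and the job is handed in when it is done.

```bash
mkdir -p pics
cat > h.py <<'E'
import numpy as np, cv2
from plant import get_obs, capture
def cam(n):
    c=capture(n); R=cv2.Rodrigues(np.array(c["rvec"],float))[0]; return c,R,np.array(c["tvec"],float).ravel(),np.array(c["mtx"],float)
def ray(C,u,v):
    c,R,t,K=C; d=R.T@np.linalg.inv(K)@np.array([u,v,1.]); return -R.T@t,d
def onz(C,u,v,z):
    o,d=ray(C,u,v); return o+d*(z-o[2])/d[2]
def proj(C,p):
    c,R,t,K=C; q=K@(R@np.asarray(p,float)+t); return q[:2]/q[2]
E
python3 - <<'E'
from h import *
for n in("top","side"):
    C=cam(n); cv2.imwrite(f"pics/{n}0.png",cv2.resize(C[0]["color"][:,:,::-1],(800,600),interpolation=cv2.INTER_CUBIC))
    print(n,-C[1].T@C[2],C[3].tolist(),onz(C,256,192,0))
o=get_obs();print(o)
E
```

```text
top [ 463.49914562  -41.42808179 1266.05819064] [[366.32537514554883, 0.0, 260.4510582693325], [0.0, 366.32537514554883, 192.01211172501914], [0.0, 0.0, 1.0]] [561.97449566  -8.71796549   0.        ]
side [-146.4051684  -839.23757757  808.74461463] [[438.5439169521548, 0.0, 256.2568265694499], [0.0, 438.5439169521548, 189.47289029867747], [0.0, 0.0, 1.0]] [675.08440555 104.94314354   0.        ]
{'time': 0.1, 'joint_positions': array([ 1.07002580e+00,  3.42669356e-01,  1.52489837e+00, -2.88491858e-05,
        1.27542686e+00, -1.46000995e-01]), 'dq': array([ 0.00272245, -0.00173669, -0.00082064,  0.00096937, -0.0015146 ,
       -0.00052854]), 'tau': array([ 1.25635561e-03, -4.32003236e+01, -2.44696265e+01,  7.18443585e-02,
        5.24819177e-02, -3.91360459e-05]), 'tool_pos': array([182.29911022, 492.21095145, 404.11390188]), 'tcp_rot': array([-3.14020162e+00, -1.76662337e-04,  2.78683142e+00]), 'contact_force': array([-0.29333594, -0.50542881,  0.01511597]), 'moment': array([-0.01738828, -0.02122552, -0.03747177]), 'grip_width': 92.11964927200577}
```

View pics/top0.png

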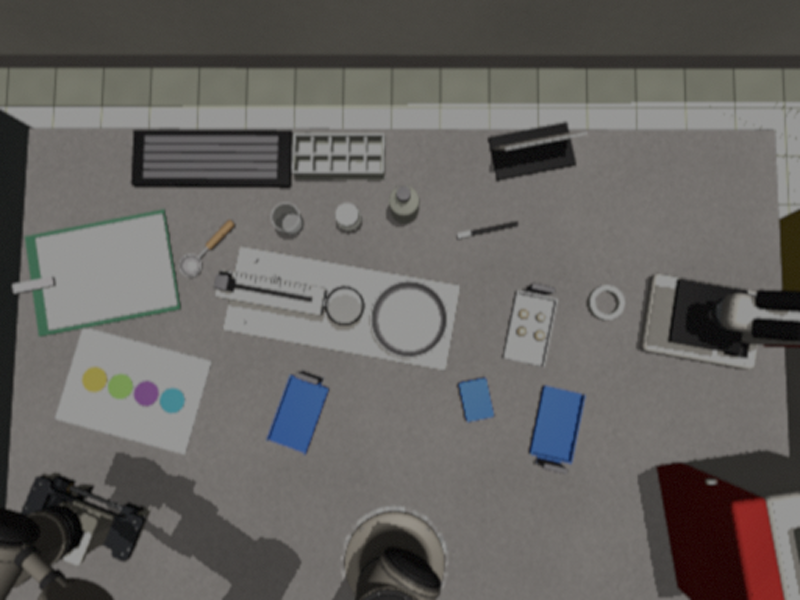

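View pics/side0.png

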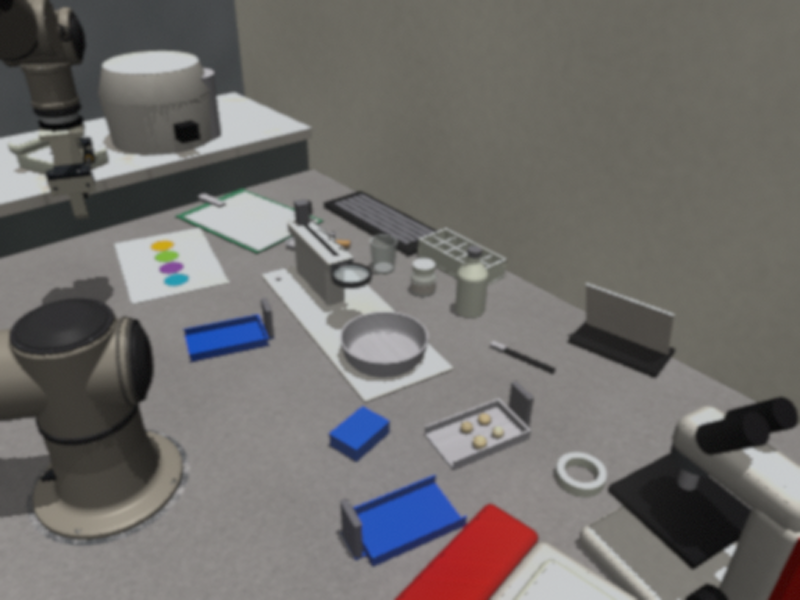

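The steel tray with four cream stones is at top (530,327) and side (478,432); the blue look-alikes are at top (298,413) and (557,424). The steel one fits the description. The dish is at top (410,318) and the stowed grip at (225,283). I'll check these on an enlarged crop.

Run:
```python
from h import *
C=cam("top");S=cam("side")
a=cv2.resize(C[0]["color"][175:240,310:365],None,fx=6,fy=6,interpolation=cv2.INTER_CUBIC)
b=cv2.resize(C[0]["color"][160:215,135:245],None,fx=6,fy=6,interpolation=cv2.INTER_CUBIC)[:, :450]
t=np.zeros((600,800,3),np.uint8); 
t[:390,:330]=a; t[:330,335:785]=b
s=cv2.resize(S[0]["color"][120:190,180:240],None,fx=3,fy=3,interpolation=cv2.INTER_CUBIC)
t[390:600,0:180]=s
s=cv2.resize(S[0]["color"][240:300,265:350],None,fx=4,fy=4,interpolation=cv2.INTER_CUBIC)
t[335:575,400:740]=s
cv2.imwrite("pics/c1.png",t[:,:,::-1])
im=C[0]["color"].astype(int)
# stand plate corners + tray by brightness
g=im.mean(2); 
for nm,(x0,x1,y0,y1),th in (("plate",(138,300,150,242),130),("tray",(315,362,178,240),130)):
    m=(g[y0:y1,x0:x1]>th).astype(np.uint8)
    if nm=="plate": m=cv2.morphologyEx(m,cv2.MORPH_CLOSE,np.ones((9,9)))
    cs=max(cv2.findContours(m,0,1)[0],key=cv2.contourArea)
    r=cv2.minAreaRect(cs); print(nm,r, [ (p+[x0,y0]).round(1).tolist() for p in cv2.boxPoints(r)])
print("bench g",g[215,300],"plate",g[225,280],"tray",g[228,340])
```

```text
plate ((76.0840072631836, 45.788002014160156), (153.21539306640625, 55.365047454833984), 10.30484676361084) [[133.8, 209.3], [143.7, 154.8], [294.4, 182.3], [284.5, 236.7]]
tray ((22.961536407470703, 32.69230651855469), (23.730051040649414, 42.16496658325195), 11.309932708740234) [[322.2, 229.0], [330.5, 187.7], [353.7, 192.3], [345.5, 233.7]]
bench g 111.0 plate 149.66666666666666 tray 149.66666666666666
```

View pics/c1.png

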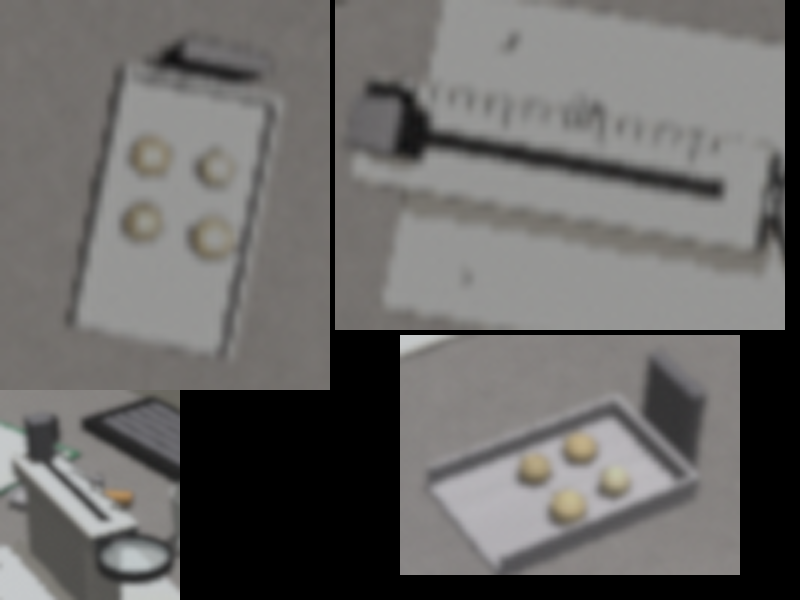

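The crop confirms the tray: steel, four stones, handle plate at the rear with its top at crop (228,52). The rider is at crop (590,110), native about (177.5,178.3). Next I compute poses.

Run:
```python
from h import *
C=cam("top");S=cam("side")
def fit(M,W):
    M=np.array(M,float);W=np.array(W,float);a=M-M.mean(0);b=W-W.mean(0)
    th=np.arctan2((a[:,0]*b[:,1]-a[:,1]*b[:,0]).sum(),(a*b).sum())
    R=np.array([[np.cos(th),-np.sin(th)],[np.sin(th),np.cos(th)]]);t=W.mean(0)-R@M.mean(0)
    print("res",(W-(M@R.T+t)).round(1).tolist());return th,R,t
P=[(-75,45,20,321.7,229.2),(-75,-45,20,348.7,234.5),(75,-45,20,356.7,191.2),(75,45,20,330,185.8),(85,0,70,347.5,183)]
P=[(x,y,z,u-.5,v-.5) for x,y,z,u,v in P]
th,R,t=fit([p[:2] for p in P],[onz(C,p[3],p[4],p[2])[:2] for p in P]);print("tray",th,t,"handle",t+R@[85,0],"lip",t+R@[-75,0])
for n,p in (("handle_top",[*(t+R@[85,0]),70]),("c",[*(t+R@[-75,45]),20]),("d",[*(t+R@[-75,-45]),20])): print(n,"side px x1.5625",(proj(S,p)*1.5625).round(1))
k=800/512
Q=[(95,402,240,248),(95,-98,460,286),(-95,-98,445,368),(-95,402,224,331)]
th2,R2,t2=fit([q[:2] for q in Q],[onz(C,q[2]/k-.5,q[3]/k-.5,8)[:2] for q in Q]);print("stand",th2,t2)
print("dish side px",(proj(S,[*t2,53])*k).round(1),"dish top px",(proj(C,[*t2,53])*k).round(1))
print("top: dish rim ray",onz(C,410/k-.5,318/k-.5,53))
loc=lambda w:R2.T@(w[:2]-t2)
print("rider local",loc(onz(C,177,177.8,140)),"grip top local",loc(onz(C,141.2,179.8,182)))
print("grip world",t2+R2@[1,365],"pointer", t2+R2@[26,365])
```

```text
res [[-0.8, 1.4], [-0.5, -1.0], [-1.1, -0.8], [-0.6, 1.4], [3.0, -1.0]]
tray -0.19372864999950232 [ 503.33904464 -290.69032732] handle [ 586.74896848 -307.05445284] lip [ 429.74205301 -276.25139304]
handle_top side px x1.5625 [520.9 386.9]
c side px x1.5625 [423.7 424.6]
d side px x1.5625 [453.5 459.9]
res [[-1.9, -2.0], [-3.1, 1.5], [4.3, 3.4], [0.6, -2.9]]
stand -0.16221086573458043 [520.09027826 -28.7817792 ]
dish side px [383.9 334.5] dish top px [408.7 317.8]
top: dish rim ray [521.35892204 -29.96677728  53.        ]
rider local [ 30.22010676 270.38924788] grip top local [  3.16772696 364.18823851]
grip world [580.02481239 331.26523386] pointer [604.69662839 327.2277228 ]
```

```bash
cat >> h.py <<'E'
from scipy.spatial.transform import Rotation as Ro
def go(p,rpy):
    "shift (m) and rotvec in the present tool frame to reach TCP pose p (mm), rpy"
    o=get_obs(); R=Ro.from_euler("xyz",o["tcp_rot"]); T=Ro.from_euler("xyz",rpy)
    print("shift",(R.inv().apply(np.array(p)-o["tool_pos"])/1000).round(4),"rot",(R.inv()*T).as_rotvec().round(4))
E
python3 -c "
from h import *
go([587,-307,330],[3.1416,0,1.377])"
```

```text
shift [-0.6571 -0.6089  0.0748] rot [-4.0000e-04  3.0000e-04  1.4098e+00]
```

```bash
r='[[-0.657,-0.609,0.075],[0,0,1.41],0.06]'; python3 -m pendant '[[[-0.33,-0.305,0.0],[0,0,0.7],0.06],[[-0.33,-0.305,0.0],[0,0,0.7],0.06],[[-0.33,-0.305,0.0],[0,0,0.7],0.06],[[-0.33,-0.305,0.0],[0,0,0.7],0.06],[[-0.33,-0.305,0.0],[0,0,0.7],0.06],[[-0.33,-0.305,0.0],[0,0,0.7],0.06],[[-0.657,-0.609,0.0],[0,0,1.41],0.06],[[-0.657,-0.609,0.0],[0,0,1.41],0.06],[[-0.657,-0.609,0.0],[0,0,1.41],0.06],[[-0.657,-0.609,0.0],[0,0,1.41],0.06]]'; python3 -c "
from h import *
go([587,-307,330],[3.1416,0,1.377])"
```

```text
time: 1.13
tool_pos: [371.0, 118.7, 405.0]
tcp_rot: [3.141, -0.0, 1.581]
contact_force: [1.4, 0.6, 0.3]
grip_width: 60.0
shift [-0.4279  0.2117  0.0751] rot [ 0.0008 -0.0003  0.2038]
```

```bash
python3 -m pendant '[[[-0.428,0.212,0.075],[0,0,0.204],0.06],[[-0.428,0.212,0.075],[0,0,0.204],0.06],[[-0.428,0.212,0.075],[0,0,0.204],0.06],[[-0.428,0.212,0.075],[0,0,0.204],0.06],[[-0.428,0.212,0.075],[0,0,0.204],0.06],[[-0.428,0.212,0.075],[0,0,0.204],0.06],[[-0.428,0.212,0.075],[0,0,0.204],0.06],[[-0.428,0.212,0.075],[0,0,0.204],0.06],[[-0.428,0.212,0.075],[0,0,0.204],0.06],[[-0.428,0.212,0.075],[0,0,0.204],0.06]]'; python3 -c "
from h import *
go([587,-307,330],[3.1416,0,1.377])"
```

```text
time: 1.97
tool_pos: [559.9, -247.3, 339.5]
tcp_rot: [-3.141, -0.0, 1.382]
contact_force: [1.0, -0.1, -0.3]
grip_width: 60.3
shift [-0.0536  0.0378  0.0095] rot [-0.0001 -0.0002  0.0055]
```

```bash
python3 -m pendant '[[[-0.0536,0.0378,0.03],[0,0,0.006],0.06],[[-0.0536,0.0378,0.03],[0,0,0.006],0.06],[[-0.0536,0.0378,0.03],[0,0,0.006],0.06],[[-0.0536,0.0378,0.03],[0,0,0.006],0.06]]'
python3 - <<'E'
from h import *
go([587,-307,209],[3.1416,0,1.377])
S=cam("side");C=cam("top")
a=cv2.resize(S[0]["color"][190:310,240:370],None,fx=4.5,fy=4.5,interpolation=cv2.INTER_CUBIC)
cv2.imwrite("pics/s2.png",a[:,:,::-1])
E
```

```text
time: 2.3
tool_pos: [586.2, -306.0, 308.0]
tcp_rot: [-3.139, -0.002, 1.375]
contact_force: [-0.2, 1.0, 0.2]
grip_width: 59.8
shift [-0.001   0.0013  0.099 ] rot [-0.003  -0.0015 -0.0021]
```

View pics/s2.png

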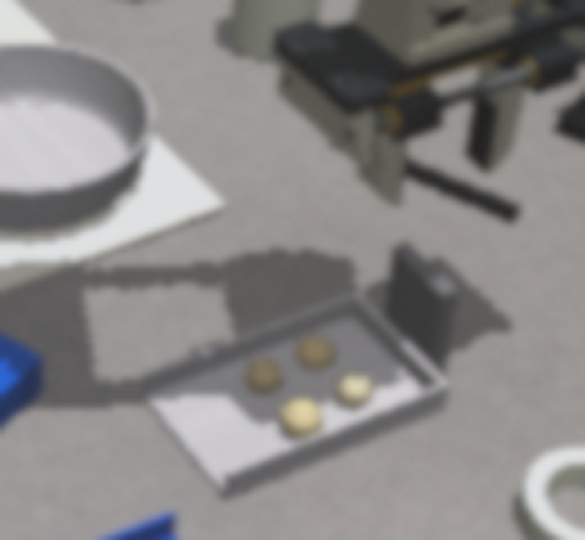

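The fingers straddle the handle's line (handle top at crop (425,265), tips at (390,195) and (490,160)). I'll descend and close.

```bash
python3 -m pendant '[[[-0.001,0.001,0.03],[0,0,0],0.06],[[-0.001,0.001,0.06],[0,0,0],0.06],[[-0.001,0.001,0.085],[0,0,0],0.06],[[-0.001,0.001,0.098],[0,0,0],0.06],[[-0.001,0.001,0.098],[0,0,0],0.06],[[-0.001,0.001,0.098],[0,0,0],0.005],[[-0.001,0.001,0.098],[0,0,0],0.005],[[-0.001,0.001,0.098],[0,0,0],0.005],[[-0.001,0.001,0.098],[0,0,0],0.005],[[-0.001,0.001,0.098],[0,0,0],0.005]]'; python3 -m pendant '[[[0,0,0],[0,0,0],0.005],[[0,0,0],[0,0,0],0.005],[[0,0,0],[0,0,0],0.005],[[0,0,0],[0,0,0],0.005]]'
```

```text
time: 3.23
tool_pos: [587.5, -306.2, 213.3]
tcp_rot: [3.14, 0.001, 1.377]
contact_force: [0.4, -0.2, 0.2]
grip_width: 31.1
time: 3.57
tool_pos: [587.1, -306.1, 212.1]
tcp_rot: [-3.141, -0.0, 1.377]
contact_force: [-1.2, 0.7, 0.7]
grip_width: 11.6
```

Run:
```python
from h import *
C=cam("top");k=1.5625
print("bottle",onz(C,403/k,194/k,150),onz(C,405/k,208/k,120),"jar",onz(C,347/k,212/k,70),"pen",onz(C,487/k,230/k,5))
D=np.array([521,-29.5]);d=np.array([np.cos(-.194),np.sin(-.194)])
def pour(a,off,lz):
    g=D+(off+160*np.cos(a)-49*np.sin(a))*d; gz=lz+160*np.sin(a)+49*np.cos(a)
    f=g-159*np.sin(a)*d
    T=Ro.from_rotvec([-a*np.sin(.194)*1,-a*np.cos(.194),0])*Ro.from_euler("xyz",[np.pi,0,1.377])
    p=[*f,gz+159*np.cos(a)]; print(a,np.round(p,1)); go(p,T.as_euler("xyz"))
for a,off,z in ((0,25,180),(.2,25,90),(.3,25,60),(.6,25,50)): pour(a,off,z)
```

```text
bottle [761.36224667 -16.68420675 150.        ] [740.40614685 -20.33222948 120.        ] jar [743.27085697 103.75349063  70.        ] pen [ 719.28957347 -201.27437406    5.        ]
0 [702.5 -65.2 388. ]
shift [ 0.2587  0.0667 -0.1758] rot [-0.0003 -0.0001 -0.0002]
0.2 [658.9 -56.6 325.6]
shift [ 0.2587  0.0222 -0.1135] rot [-2.003e-01 -2.000e-04 -3.000e-04]
0.3 [635.2 -51.9 306. ]
shift [ 0.2587 -0.0019 -0.0938] rot [-3.003e-01 -2.000e-04 -3.000e-04]
0.6 [559.9 -37.1 312. ]
shift [ 0.2587 -0.0787 -0.0998] rot [-6.003e-01 -2.000e-04 -3.000e-04]
```

```bash
python3 -m pendant '[[[0,0,-0.01],[0,0,0],0.005],[[0,0,-0.03],[0,0,0],0.005],[[0,0,-0.055],[0,0,0],0.005],[[0,0,-0.08],[0,0,0],0.005],[[0,0,-0.105],[0,0,0],0.005],[[0,0,-0.13],[0,0,0],0.005],[[0,0,-0.15],[0,0,0],0.005],[[0,0,-0.162],[0,0,0],0.005],[[0,0,-0.167],[0,0,0],0.005],[[0,0,-0.167],[0,0,0],0.005]]'
```

```text
time: 4.45
tool_pos: [587.3, -306.1, 380.5]
tcp_rot: [3.139, 0.001, 1.377]
contact_force: [-0.2, -0.8, -3.9]
grip_width: 12.0
```

```bash
python3 -m pendant '[[[0.004,0,0],[0,0,0],0.005],[[0.012,0.001,0],[0,0,0],0.005],[[0.024,0.002,0],[0,0,0],0.005],[[0.042,0.004,0],[0,0,0],0.005],[[0.062,0.006,0],[0,0,0],0.005],[[0.082,0.008,0],[0,0,0],0.005],[[0.102,0.010,0],[0,0,0],0.005],[[0.122,0.012,0],[0,0,0],0.005],[[0.142,0.014,0],[0,0,0],0.005],[[0.162,0.016,0],[0,0,0],0.005]]'; python3 -m pendant '[[[0.02,0.002,0],[0,0,0],0.005],[[0.04,0.003,0],[0,0,0],0.005],[[0.058,0.004,0],[0,0,0],0.005],[[0.074,0.005,0],[0,0,0],0.005],[[0.086,0.005,0],[0,0,0],0.005],[[0.093,0.005,0],[0,0,0],0.005],[[0.096,0.005,0],[0,0,0],0.005],[[0.097,0.005,0],[0,0,0],0.005],[[0.097,0.005,0],[0,0,0],0.005],[[0.097,0.005,0],[0,0,0],0.005]]'
cat >> h.py <<'E'
D=np.array([521,-29.5]);d=np.array([np.cos(-.194),np.sin(-.194)])
def pour(a,off,lz):
    g=D+(off+160*np.cos(a)-49*np.sin(a))*d; gz=lz+160*np.sin(a)+49*np.cos(a)
    f=g-159*np.sin(a)*d
    T=Ro.from_rotvec([-a*np.sin(.194)*1,-a*np.cos(.194),0])*Ro.from_euler("xyz",[np.pi,0,1.377])
    p=[*f,gz+159*np.cos(a)]; print(a,np.round(p,1)); go(p,T.as_euler("xyz"))
E
python3 - <<'E'
from h import *
for a,off,z in ((.1,22,130),(.2,22,100),(.25,22,70),(.35,22,55),(.45,22,50),(.6,22,50)): pour(a,off,z)
S=cam("side")
cv2.imwrite("pics/s3.png",cv2.resize(S[0]["color"][120:270,180:380],None,fx=3,fy=3,interpolation=cv2.INTER_CUBIC)[:,:,::-1])
E
```

```text
time: 5.28
tool_pos: [634.5, -147.9, 378.1]
tcp_rot: [-3.14, -0.001, 1.378]
contact_force: [0.2, 0.3, -2.7]
grip_width: 12.0
time: 6.12
tool_pos: [657.7, -56.9, 379.1]
tcp_rot: [-3.142, 0.0, 1.376]
contact_force: [-0.3, -0.0, -3.1]
grip_width: 12.0
0.1 [678.4 -60.4 352.9]
shift [0.0006 0.0211 0.0261] rot [-0.1     0.0003 -0.0012]
0.2 [655.9 -56.  335.6]
shift [ 0.0005 -0.0019  0.0434] rot [-0.2     0.0004 -0.0012]
0.25 [644.2 -53.7 311.1]
shift [ 0.0005 -0.0138  0.0679] rot [-0.25    0.0004 -0.0012]
0.35 [620.1 -49.  305.3]
shift [ 0.0005 -0.0384  0.0738] rot [-0.35    0.0004 -0.0012]
0.45 [595.2 -44.1 306.9]
shift [ 0.0005 -0.0638  0.0722] rot [-0.45    0.0005 -0.0012]
0.6 [556.9 -36.6 312. ]
shift [ 0.0004 -0.1028  0.067 ] rot [-6.0e-01  5.0e-04 -1.1e-03]
```

View pics/s3.png

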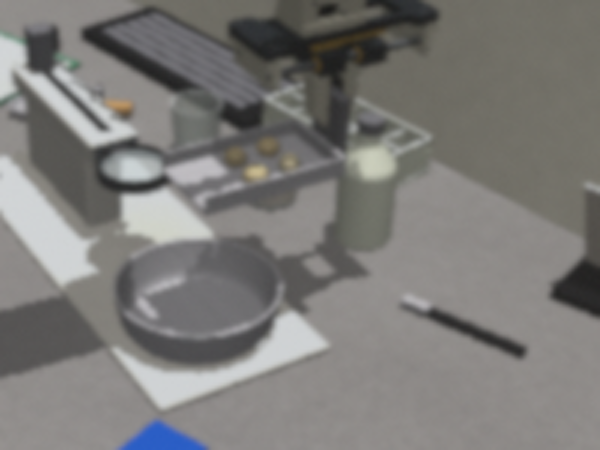

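The tray is level with all four stones on it, above the far side of the dish, and clear of the bottle. I'll start tilting.

```bash
python3 -m pendant '[[[0,0.008,0.010],[-0.05,0,0],0.005],[[0,0.004,0.022],[-0.1,0,0],0.005],[[0,0.001,0.034],[-0.15,0,0],0.005],[[0,-0.002,0.044],[-0.2,0,0],0.005],[[0,-0.008,0.058],[-0.22,0,0],0.005],[[0,-0.014,0.068],[-0.25,0,0],0.005],[[0,-0.014,0.068],[-0.25,0,0],0.005]]'
python3 - <<'E'
from h import *
pour(.25,22,70);pour(.3,22,60);pour(.35,22,53);pour(.45,22,50);pour(.6,22,50)
E
```

```text
time: 6.75
tool_pos: [642.3, -53.7, 308.5]
tcp_rot: [2.897, 0.0, 1.376]
contact_force: [-0.9, 1.0, -3.9]
grip_width: 12.0
0.25 [644.2 -53.7 311.1]
shift [ 0.0003  0.0024 -0.0021] rot [-0.0052  0.0002 -0.0011]
0.3 [632.3 -51.4 306. ]
shift [ 0.0003 -0.0106 -0.    ] rot [-0.0552  0.0003 -0.0011]
0.35 [620.1 -49.  303.3]
shift [ 0.0003 -0.0233 -0.0004] rot [-0.1052  0.0003 -0.0011]
0.45 [595.2 -44.1 306.9]
shift [ 0.0003 -0.0471 -0.0101] rot [-0.2052  0.0003 -0.001 ]
0.6 [556.9 -36.6 312. ]
shift [ 0.0002 -0.0837 -0.0245] rot [-0.3552  0.0004 -0.001 ]
```

```bash
python3 -m pendant '[[[0,-0.005,0],[-0.03,0,0],0.005],[[0,-0.011,0],[-0.055,0,0],0.005],[[0,-0.017,0],[-0.08,0,0],0.005],[[0,-0.023,-0.0005],[-0.105,0,0],0.005],[[0,-0.029,-0.003],[-0.13,0,0],0.005],[[0,-0.035,-0.005],[-0.155,0,0],0.005],[[0,-0.041,-0.008],[-0.18,0,0],0.005],[[0,-0.047,-0.010],[-0.205,0,0],0.005],[[0,-0.047,-0.010],[-0.205,0,0],0.005],[[0,-0.047,-0.010],[-0.205,0,0],0.005]]'
python3 - <<'E'
from h import *
pour(.45,22,50);pour(.55,22,50);pour(.65,22,50)
S=cam("side")
cv2.imwrite("pics/s4.png",cv2.resize(S[0]["color"][140:270,200:340],None,fx=4,fy=4,interpolation=cv2.INTER_CUBIC)[:,:,::-1])
E
```

```text
time: 7.58
tool_pos: [597.2, -44.5, 309.9]
tcp_rot: [2.687, -0.0, 1.376]
contact_force: [-0.5, -0.2, -3.7]
grip_width: 11.7
0.45 [595.2 -44.1 306.9]
shift [ 0.     -0.0031  0.0019] rot [ 0.0047  0.0002 -0.0008]
0.55 [569.8 -39.1 311. ]
shift [ 0.     -0.0246 -0.0132] rot [-0.0953  0.0002 -0.0008]
0.65 [544.1 -34.  312.4]
shift [-0.     -0.0475 -0.026 ] rot [-0.1953  0.0002 -0.0008]
```

View pics/s4.png

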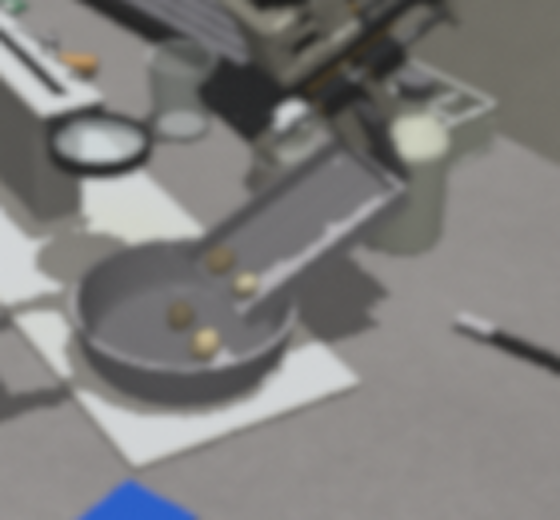

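Two stones are in the dish (crop (180,315), (205,340)) and two are just leaving the lip ((220,258), (245,283)). I'll tilt a bit more and wait.

```bash
python3 -m pendant '[[[0,-0.008,-0.004],[-0.03,0,0],0.005],[[0,-0.016,-0.008],[-0.06,0,0],0.005],[[0,-0.0246,-0.0132],[-0.095,0,0],0.005],[[0,-0.035,-0.019],[-0.14,0,0],0.005],[[0,-0.035,-0.019],[-0.14,0,0],0.005],[[0,-0.035,-0.019],[-0.14,0,0],0.005],[[0,-0.035,-0.019],[-0.14,0,0],0.005],[[0,-0.035,-0.019],[-0.14,0,0],0.005]]'
python3 - <<'E'
from h import *
pour(.6,22,55)
S=cam("side")
cv2.imwrite("pics/s5.png",cv2.resize(S[0]["color"][140:270,200:340],None,fx=4,fy=4,interpolation=cv2.INTER_CUBIC)[:,:,::-1])
E
```

```text
time: 8.3
tool_pos: [558.8, -36.7, 311.1]
tcp_rot: [2.547, -0.0, 1.377]
contact_force: [0.7, -0.5, -2.4]
grip_width: 11.9
0.6 [556.9 -36.6 317. ]
shift [-0.0002  0.0018 -0.006 ] rot [-0.0051  0.     -0.0004]
```

View pics/s5.png

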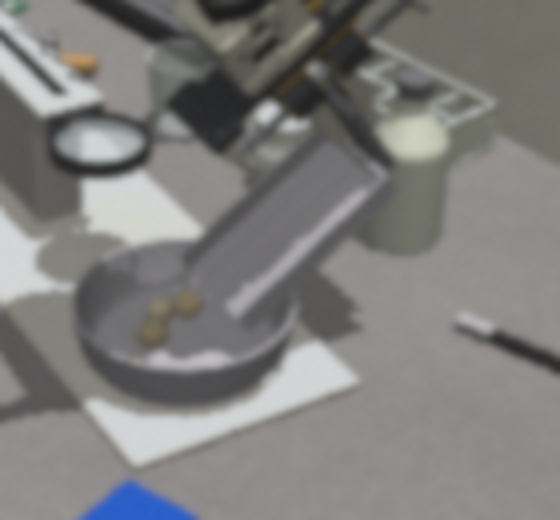

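The tray floor is empty; three stones show in the dish and the fourth is probably behind the tray. I'll raise and level the tray, then check.

Run:
```python
from h import *
for a,z in ((.6,90),(.45,120),(.3,140),(.15,155),(0,165)): pour(a,22 if a else 0,z)
```

```text
0.6 [556.9 -36.6 352. ]
shift [-0.0002  0.0216 -0.035 ] rot [-0.0052  0.     -0.0004]
0.45 [595.2 -44.1 376.9]
shift [-0.0002  0.0678 -0.0337] rot [ 0.1448  0.     -0.0004]
0.3 [632.3 -51.4 386. ]
shift [-0.0002  0.1042 -0.0201] rot [ 0.2948  0.     -0.0004]
0.15 [667.3 -58.2 384.6]
shift [-0.0002  0.133   0.0011] rot [ 4.448e-01  0.000e+00 -4.000e-04]
0 [678.  -60.3 373. ]
shift [-0.0002  0.1355  0.0168] rot [ 5.948e-01  0.000e+00 -4.000e-04]
```

```bash
python3 -m pendant '[[[0,0.010,-0.018],[0,0,0],0.005],[[0,0.0216,-0.035],[0,0,0],0.005],[[0,0.045,-0.0345],[0.07,0,0],0.005],[[0,0.068,-0.0337],[0.145,0,0],0.005],[[0,0.086,-0.027],[0.22,0,0],0.005],[[0,0.104,-0.020],[0.295,0,0],0.005],[[0,0.119,-0.009],[0.37,0,0],0.005],[[0,0.133,0.001],[0.445,0,0],0.005],[[0,0.135,0.010],[0.52,0,0],0.005],[[0,0.1355,0.0168],[0.595,0,0],0.005]]'
python3 - <<'E'
from h import *
go([650,-180,380],[3.1416,0,1.377]);go([587,-306,380],[3.1416,0,1.377]);
S=cam("side");C=cam("top");t=np.zeros((600,620,3),np.uint8)
t[:320,:400]=cv2.resize(S[0]["color"][170:250,210:310],None,fx=4,fy=4,interpolation=cv2.INTER_CUBIC)
t[330:590,:320]=cv2.resize(C[0]["color"][170:235,225:305],None,fx=4,fy=4,interpolation=cv2.INTER_CUBIC)
cv2.imwrite("pics/s6.png",t[:,:,::-1])
E
```

```text
time: 9.18
tool_pos: [678.6, -60.3, 372.5]
tcp_rot: [-3.139, 0.0, 1.377]
contact_force: [-0.0, 0.0, -3.8]
grip_width: 11.6
shift [-0.123  -0.005  -0.0075] rot [-0.0022  0.     -0.0005]
shift [-0.2588 -0.0425 -0.0074] rot [-0.0022  0.     -0.0005]
```

View pics/s6.png

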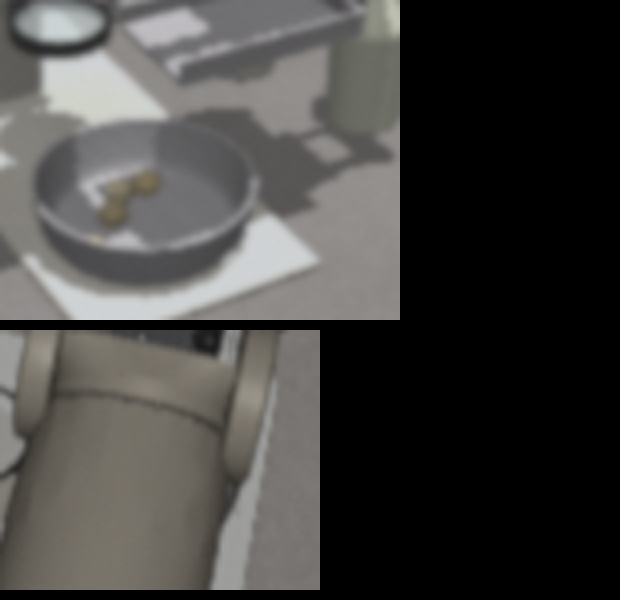

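The tray is empty. Three stones are in plain sight, and a cream sliver at crop (97,238) behind the near rim should be the fourth; I'll verify from the top later. Now the tray goes back.

```bash
python3 -m pendant '[[[-0.012,-0.001,-0.005],[0,0,0],0.005],[[-0.04,-0.004,-0.007],[0,0,0],0.005],[[-0.07,-0.01,-0.007],[0,0,0],0.005],[[-0.1,-0.016,-0.007],[0,0,0],0.005],[[-0.13,-0.021,-0.007],[0,0,0],0.005],[[-0.16,-0.026,-0.007],[0,0,0],0.005],[[-0.19,-0.031,-0.007],[0,0,0],0.005],[[-0.22,-0.036,-0.007],[0,0,0],0.005],[[-0.245,-0.041,-0.007],[0,0,0],0.005],[[-0.2588,-0.0425,-0.007],[0,0,0],0.005]]'; python3 -m pendant '[[[0,0,0],[0,0,0],0.005],[[0,0,0.03],[0,0,0],0.005],[[0,0,0.06],[0,0,0],0.005],[[0,0,0.09],[0,0,0],0.005],[[0,0,0.12],[0,0,0],0.005],[[0,0,0.14],[0,0,0],0.005],[[0,0,0.14],[0,0,0],0.005]]'; python3 -c "
from h import *
go([587,-306,212],[3.1416,0,1.377])"
```

```text
time: 10.12
tool_pos: [583.5, -308.9, 381.4]
tcp_rot: [3.138, 0.003, 1.374]
contact_force: [0.5, 0.0, -3.0]
grip_width: 12.1
time: 10.7
tool_pos: [584.7, -303.8, 235.3]
tcp_rot: [-3.135, -0.003, 1.378]
contact_force: [-1.4, 1.0, -4.2]
grip_width: 11.6
shift [-0.0018  0.0028  0.0233] rot [-0.0068 -0.0035  0.0007]
```

```bash
python3 -m pendant '[[[0,0.001,0.006],[0,0,0],0.005],[[0,0.001,0.012],[0,0,0],0.005],[[0,0.001,0.018],[0,0,0],0.005],[[0,0.001,0.022],[0,0,0],0.005],[[0,0.001,0.022],[0,0,0],0.005],[[0,0.001,0.022],[0,0,0],0.005]]'
```

```text
time: 11.2
tool_pos: [586.7, -305.8, 218.1]
tcp_rot: [3.141, 0.0, 1.377]
contact_force: [-0.0, -0.9, -2.8]
grip_width: 12.1
```

```bash
python3 -m pendant '[[[0,0,0.002],[0,0,0],0.005],[[0,0,0.004],[0,0,0],0.005],[[0,0,0.005],[0,0,0],0.005],[[0,0,0.005],[0,0,0],0.005],[[0,0,0.005],[0,0,0],0.005]]';python3 -m pendant '[[[0,0,0.001],[0,0,0],0.005],[[0,0,0.001],[0,0,0],0.005],[[0,0,0.001],[0,0,0],0.005]]'
```

```text
time: 11.62
tool_pos: [586.6, -305.8, 212.8]
tcp_rot: [-3.142, -0.0, 1.377]
contact_force: [0.1, 0.3, -2.9]
grip_width: 12.1
time: 11.87
tool_pos: [586.7, -305.8, 212.2]
tcp_rot: [3.141, 0.0, 1.377]
contact_force: [1.4, 0.1, -0.4]
grip_width: 11.5
```

Contact is made (load −2.9 → −0.4 N). I'll lower another half millimetre, open, and rise.

```bash
python3 -m pendant '[[[0,0,0.0005],[0,0,0],0.005],[[0,0,0.0005],[0,0,0],0.015],[[0,0,0.0005],[0,0,0],0.03],[[0,0,0.0005],[0,0,0],0.045],[[0,0,0.0005],[0,0,0],0.05],[[0,0,0.0005],[0,0,0],0.05],[[0,0,0.0005],[0,0,0],0.05]]'; python3 -m pendant '[[[0,0,-0.015],[0,0,0],0.05],[[0,0,-0.04],[0,0,0],0.05],[[0,0,-0.075],[0,0,0],0.05],[[0,0,-0.11],[0,0,0],0.05],[[0,0,-0.145],[0,0,0],0.05],[[0,0,-0.18],[0,0,0],0.05],[[0,0,-0.21],[0,0,0],0.05],[[0,0,-0.21],[0,0,0],0.05]]'
python3 - <<'E'
from h import *
# grip: jaws along stand x (yaw -0.162): tool y=+stand x -> yaw=pi/2-.162=1.409 ; grasp z 164 -> TCP 323
go([580,331,420],[np.pi,0,1.409]); go([450,0,420],[np.pi,0,1.4]); 
S=cam("side");C=cam("top");t=np.zeros((600,800,3),np.uint8)
t[:240,:400]=cv2.resize(S[0]["color"][240:300,260:360],None,fx=4,fy=4,interpolation=cv2.INTER_CUBIC)
t[250:590,:400]=cv2.resize(C[0]["color"][160:228,225:305],None,fx=5,fy=5,interpolation=cv2.INTER_CUBIC)
t[:480,405:795]=cv2.resize(S[0]["color"][115:195,175:240],None,fx=6,fy=6,interpolation=cv2.INTER_CUBIC)
cv2.imwrite("pics/s7.png",t[:,:,::-1])
E
```

```text
time: 12.45
tool_pos: [586.6, -305.8, 211.3]
tcp_rot: [-3.142, -0.0, 1.377]
contact_force: [-0.2, -0.0, 0.4]
grip_width: 43.9
time: 13.12
tool_pos: [586.9, -305.9, 429.3]
tcp_rot: [3.13, 0.005, 1.377]
contact_force: [-0.1, -0.2, 0.7]
grip_width: 50.1
shift [ 0.6237 -0.1295  0.0047] rot [ 0.0118  0.0051 -0.0321]
shift [ 0.2738 -0.1933  0.0057] rot [ 0.0118  0.0051 -0.0231]
```

View pics/s7.png

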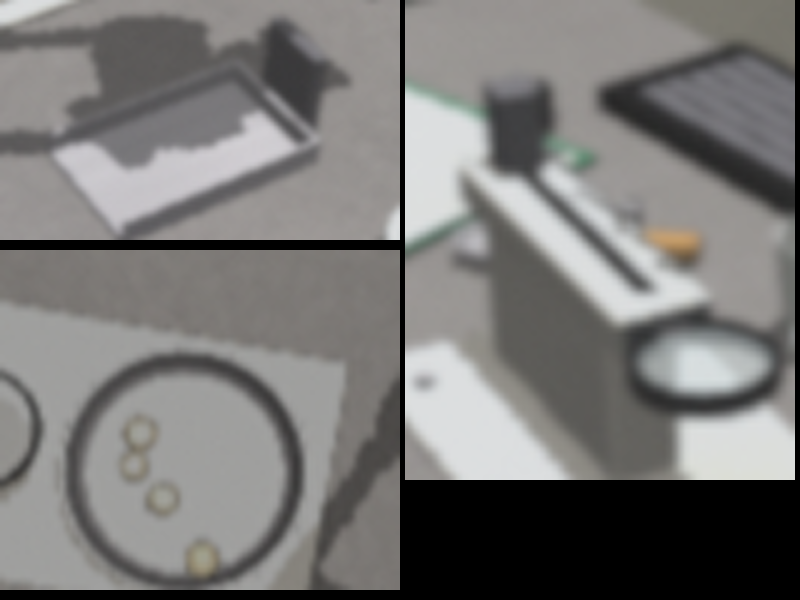

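All four stones lie in the dish (top crop (141,433), (134,466), (162,498), (202,558)), and the tray stands flat and empty. Now I locate the rider precisely on a view rectified to the tube top, using the tube ends (y 175 and 390) as a ruler.

Run:
```python
from h import *
th=-.1622; R2=np.array([[np.cos(th),-np.sin(th)],[np.sin(th),np.cos(th)]]); t2=np.array([520.5,-29.2])
out=np.zeros((600,800,3),np.uint8); row=0
for n in ("top","side"):
    Cs=[cam(n) for _ in range(6)]; C=Cs[0]; im=np.mean([c[0]["color"].astype(float) for c in Cs],0).astype(np.float32)
    for z in (130,140):
        ys=np.arange(165,410,1/3.); xs=np.arange(45,-3,-1/3.)
        Y,X=np.meshgrid(ys,xs); W=np.stack([*(R2@np.stack([X.ravel(),Y.ravel()])+t2[:,None]),np.full(X.size,z)])
        q=C[3]@(C[1]@W+C[2][:,None]); u=(q[0]/q[2]).reshape(X.shape).astype(np.float32); v=(q[1]/q[2]).reshape(X.shape).astype(np.float32)
        s=cv2.remap(im,u,v,cv2.INTER_CUBIC); g=s.mean(2)
        s=np.clip((s-60)*1.8,0,255).astype(np.uint8)
        out[row:row+s.shape[0],:s.shape[1]]=s
        for yy in range(170,410,10): cv2.line(out,(int((yy-165)*3),row),(int((yy-165)*3),row+(9 if yy%50==0 else 4)),(255,0,0),1)
        row+=150
        # profile
        b=lambda x0,x1:g[int((45-x1)*3):int((45-x0)*3)].mean(0)[::9].astype(int)
        if n=="top" : print(n,z,"x26-32",list(zip(ys[::9].astype(int).tolist()[30:52],b(24,32)[30:52].tolist())))
cv2.imwrite("pics/s8.png",out[:,:,::-1])
```

```text
top 130 x26-32 [(255, 139), (258, 144), (261, 153), (264, 139), (267, 119), (270, 116), (273, 120), (276, 126), (279, 125), (282, 134), (285, 132), (288, 143), (291, 150), (294, 144), (297, 142), (300, 146), (303, 141), (306, 137), (309, 146), (312, 150), (315, 142), (318, 141)]
top 140 x26-32 [(255, 143), (258, 153), (261, 144), (264, 121), (267, 115), (270, 118), (273, 127), (276, 126), (279, 134), (282, 133), (285, 143), (288, 150), (291, 146), (294, 144), (297, 146), (300, 142), (303, 138), (306, 147), (309, 151), (312, 144), (315, 143), (318, 149)]
```

View pics/s8.png

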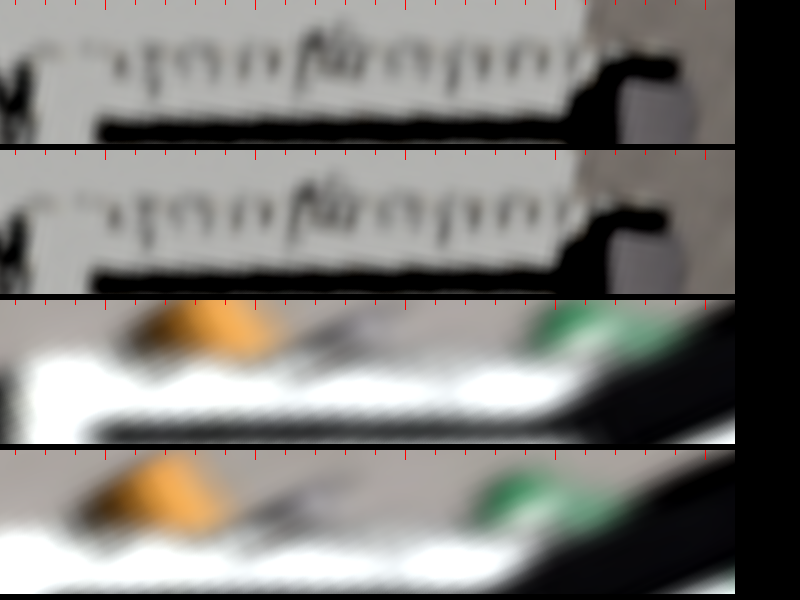

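Run:
```python
from h import *
Cs=[cam("top") for _ in range(6)]; C=Cs[0]; g=np.mean([c[0]["color"].astype(float).mean(2) for c in Cs],0)
print("     ",*range(162,200))
for v in range(170,188): print(v,g[v,162:200].round().astype(int).tolist())
th=-.1622; R2=np.array([[np.cos(th),-np.sin(th)],[np.sin(th),np.cos(th)]]); t2=np.array([520.5,-29.2])
for x,y,z in ((26,270,140),(26,260,140),(26,280,140),(26,270,130),(18,270,140),(32,270,140),(28,175,130),(28,390,130),(-28,175,130),(-14,365,182),(14,378,182),(14,352,182),(-14,378,182)): print(x,y,z,proj(C,[*(t2+R2@[x,y]),z]).round(2))
print("cam local",R2.T@((-C[1].T@C[2])[:2]-t2))
S=cam("side")
for y in (265,275): print("side",proj(S,[*(t2+R2@[26,y]),140]).round(2))
gs=S[0]["color"].astype(float).mean(2)
print(range(203,222))
for v in range(142,160): print(v,gs[v,203:222].round().astype(int).tolist())
```

```text
162 163 164 165 166 167 168 169 170 171 172 173 174 175 176 177 178 179 180 181 182 183 184 185 186 187 188 189 190 191 192 193 194 195 196 197 198 199
170 [159, 159, 159, 159, 159, 159, 158, 158, 158, 159, 158, 158, 159, 158, 158, 159, 158, 159, 159, 159, 159, 159, 158, 158, 159, 159, 159, 159, 159, 159, 158, 158, 158, 159, 159, 159, 159, 158]
171 [158, 159, 159, 158, 159, 159, 158, 158, 158, 158, 158, 158, 159, 158, 158, 158, 159, 158, 158, 159, 158, 158, 158, 158, 158, 158, 159, 158, 158, 159, 159, 158, 159, 158, 159, 158, 158, 159]
172 [159, 159, 158, 159, 159, 158, 158, 158, 158, 158, 159, 159, 159, 159, 159, 159, 159, 158, 159, 158, 158, 158, 159, 159, 159, 159, 158, 158, 158, 158, 159, 158, 158, 158, 159, 158, 158, 158]
173 [159, 159, 158, 159, 158, 158, 159, 159, 159, 158, 158, 158, 158, 158, 158, 159, 158, 158, 158, 158, 158, 158, 158, 159, 159, 159, 158, 159, 158, 158, 158, 158, 158, 158, 158, 159, 159, 159]
174 [158, 157, 158, 159, 159, 159, 159, 159, 158, 158, 158, 159, 158, 157, 157, 158, 159, 159, 158, 159, 158, 158, 158, 158, 159, 158, 158, 158, 159, 158, 159, 159, 158
[... 4054 characters left out ...]
 150, 150]
153 [145, 104, 93, 124, 166, 195, 200, 186, 174, 172, 160, 147, 149, 153, 153, 152, 153, 152, 150]
154 [184, 142, 101, 91, 123, 165, 192, 202, 200, 192, 171, 154, 153, 156, 156, 155, 156, 156, 154]
155 [209, 183, 140, 100, 92, 124, 165, 197, 211, 210, 193, 172, 160, 155, 151, 147, 146, 146, 145]
156 [220, 209, 183, 142, 104, 94, 123, 164, 196, 212, 212, 203, 188, 172, 154, 135, 124, 122, 120]
157 [221, 219, 209, 185, 145, 102, 90, 119, 161, 197, 214, 217, 211, 194, 166, 136, 117, 103, 95]
158 [221, 221, 219, 210, 184, 141, 100, 88, 120, 164, 198, 215, 215, 198, 168, 146, 128, 105, 91]
159 [219, 221, 221, 219, 209, 182, 140, 99, 92, 123, 166, 198, 210, 201, 179, 164, 148, 126, 111]
```

Run:
```python
from h import *
th=-.1622; R2=np.array([[np.cos(th),-np.sin(th)],[np.sin(th),np.cos(th)]]); t2=np.array([520.5,-29.2])+R2@[0,.5]
S=cam("side");C=cam("top")
P=lambda Cm,x,y,z:proj(Cm,[*(t2+R2@[x,y]),z]).round(2).tolist()
for n,Cm in(("top",C),("side",S)):
  print(n,"tick265",P(Cm,24,265,130),"tick285",P(Cm,24,285,130))
  for c in (270,274.6):
    for x in (20,32):
        print(n,c,"x",x,"-y face top/bot",P(Cm,x,c-5,140),P(Cm,x,c-5,130),"mid top",P(Cm,x,c,140),"+y top",P(Cm,x,c+5,140))
g=S[0]["color"].astype(float).mean(2)
# side: tube far edge reference, where bright->bench along each row
for y in (200,230,250,300,320,340): print("edge x28",y,P(S,28,y,130))
print("ends -y tube", P(S,-28,175,130),P(S,28,175,130),"grip top",P(S,0,365,182))
o=C[0]["color"][174:183,170:184]; print("top R-B"); print((o[...,0].astype(int)-o[...,2]))
o=S[0]["color"][145:154,207:218]; print("side R-B"); print((o[...,0].astype(int)-o[...,2]))
b=np.zeros((540,800,3),np.uint8)
b[:,:390]=cv2.resize(C[0]["color"][170:188,169:182],(390,540),interpolation=cv2.INTER_NEAREST)
b[:,400:790]=cv2.resize(S[0]["color"][142:160,206:219],(390,540),interpolation=cv2.INTER_NEAREST)
cv2.imwrite("pics/s9.png",np.clip((b[:,:,::-1].astype(float)-70)*2,0,255).astype(np.uint8))
```

```text
top tick265 [179.07, 180.25] tick285 [172.8, 179.19]
top 270 x 20 -y face top/bot [178.07, 181.16] [178.83, 181.51] mid top [176.49, 180.89] +y top [174.91, 180.63]
top 270 x 32 -y face top/bot [178.79, 177.37] [179.54, 177.75] mid top [177.21, 177.1] +y top [175.63, 176.83]
top 274.6 x 20 -y face top/bot [176.62, 180.92] [177.39, 181.26] mid top [175.04, 180.65] +y top [173.46, 180.38]
top 274.6 x 32 -y face top/bot [177.34, 177.12] [178.1, 177.5] mid top [175.76, 176.86] +y top [174.18, 176.59]
side tick265 [211.96, 152.37] tick285 [209.29, 149.94]
side 270 x 20 -y face top/bot [210.75, 149.95] [210.87, 152.65] mid top [210.07, 149.34] +y top [209.4, 148.74]
side 270 x 32 -y face top/bot [214.02, 149.12] [214.13, 151.81] mid top [213.34, 148.52] +y top [212.67, 147.92]
side 274.6 x 20 -y face top/bot [210.13, 149.39] [210.25, 152.09] mid top [209.46, 148.79] +y top [208.79, 148.18]
side 274.6 x 32 -y face top/bot [213.39, 148.57] [213.51, 151.25] mid top [212.72, 147.96] +y top [212.05, 147.37]
edge x28 200 [222.13, 160.31]
edge x28 230 [217.87, 156.45]
edge x28 250 [215.09, 153.94]
edge x28 300 [208.39, 147.88]
edge x28 320 [205.8, 145.54]
edge x28 340 [203.26, 143.24]
ends -y tube [209.83, 167.99] [225.79, 163.62] grip top [191.77, 128.36]
top R-B
[[1 2 2 1 1 1 1 2 2 1 1 1 1 1]
 [1 1 2 1 1 1 1 1 2 1 1 1 1 1]
 [2 1 1 1 1 1 1 1 1 1 2 1 1 1]
 [2 4 3 1 1 2 2 1 1 2 2 1 1 2]
 [2 3 3 2 1 2 1 2 2 1 1 1 1 2]
 [1 2 1 2 1 0 3 4 2 2 1 3 3 3]
 [2 1 2 3 2 2 2 4 2 2 2 4 4 3]
 [1 1 1 3 2 1 2 3 3 3 2 2 2 2]
 [1 2 2 2 1 2 1 1 2 2 1 1 2 2]]
side R-B
[[ 5  5  5  5  5  5  5  5  6  5  6]
 [ 3  4  5  5  5  5  6  5  6  6  6]
 [ 1  2  4  5  4  5  5  6  5  6  7]
 [-1  1  2  4  2  2  2  3  5  5  6]
 [-2 -1  0  0  0 -1  0  2  5  6  6]
 [-4 -3 -2  0  1  0  1  2  4  7  6]
 [-5 -4 -3 -1  1  1  1  3  6  7  7]
 [-4 -4 -3 -2  0 -1  1  8 15 18 18]
 [-3 -4 -4 -2 -1  0  2 16 35 46 50]]
```

View pics/s9.png

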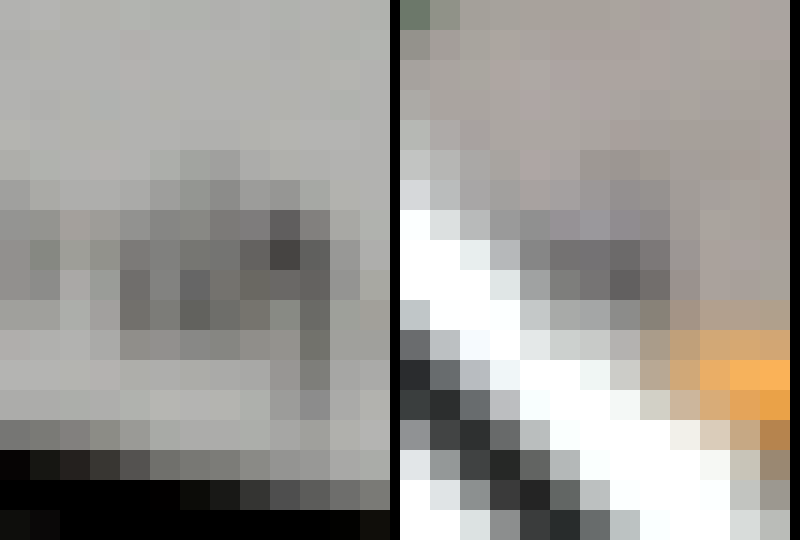

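The rider's centre line sits at top (175.3,179.5), between the scale ticks at u≈179.1 and 172.9. The long ticks fall at stand y 265 and 315, so the scale counts from the stowed pointer. That puts the rider at y ≈ 274.7, a slide of about 90.3 mm. The wider dark area nearby is the clip's end face plus the next tick. Now to the grip.

```bash
python3 -m pendant '[[[0.03,-0.008,0],[0,0,0],0.07],[[0.07,-0.016,0],[0,0,0],0.07],[[0.11,-0.025,0],[0,0,0],0.07],[[0.15,-0.033,0],[0,0,-0.01],0.07],[[0.19,-0.041,0],[0,0,-0.01],0.07],[[0.23,-0.05,0],[0,0,-0.02],0.07],[[0.27,-0.058,0],[0,0,-0.02],0.07],[[0.31,-0.067,0],[0,0,-0.03],0.07],[[0.35,-0.075,0],[0,0,-0.03],0.07],[[0.39,-0.083,0],[0,0,-0.03],0.07]]'
cat >> h.py <<'E'
th=-.1622; R2=np.array([[np.cos(th),-np.sin(th)],[np.sin(th),np.cos(th)]]); t2=np.array([520.5,-29.2])+R2@[0,.5]
def loc():
    o=get_obs(); print("TCP stand-local",(R2.T@(o["tool_pos"][:2]-t2)).round(2),"F local",(R2.T@o["contact_force"][:2]).round(1))
E
python3 -c "
from h import *
go([*(t2+R2@[1,365]),430],[np.pi,0,1.4086]);loc()"
```

```text
time: 15.1
tool_pos: [579.9, 94.9, 421.7]
tcp_rot: [3.141, -0.0, 1.407]
contact_force: [0.8, 0.4, -0.2]
grip_width: 70.2
shift [ 0.2334 -0.038  -0.0083] rot [ 0.0006 -0.0002 -0.0019]
TCP stand-local [ 38.58 131.53] F local [0.8 0.5]
```

```bash
python3 -m pendant '[[[0.03,-0.005,-0.004],[0,0,0],0.07],[[0.07,-0.012,-0.008],[0,0,0],0.07],[[0.11,-0.018,-0.008],[0,0,0],0.07],[[0.15,-0.025,-0.008],[0,0,0],0.07],[[0.19,-0.031,-0.008],[0,0,0],0.07],[[0.22,-0.036,-0.008],[0,0,0],0.07],[[0.2334,-0.038,-0.008],[0,0,0],0.07],[[0.2334,-0.038,-0.008],[0,0,0],0.07],[[0.2334,-0.038,-0.008],[0,0,0],0.07],[[0.2334,-0.038,-0.008],[0,0,0],0.07]]'
python3 - <<'E'
from h import *
go([*(t2+R2@[1,365]),323],[np.pi,0,1.4086]);loc()
S=cam("side");print("grip top side px",proj(S,[*(t2+R2@[0,365]),182]))
cv2.imwrite("pics/s10.png",cv2.resize(S[0]["color"][60:170,150:250],None,fx=5,fy=5,interpolation=cv2.INTER_CUBIC)[:,:,::-1])
E
```

```text
time: 15.93
tool_pos: [581.1, 328.5, 429.3]
tcp_rot: [-3.142, 0.001, 1.406]
contact_force: [0.5, -1.3, -0.8]
grip_width: 70.1
shift [ 0.0027 -0.0011  0.1063] rot [-0.      0.0005 -0.0024]
TCP stand-local [  2.07 362.32] F local [ 0.7 -1.2]
grip top side px [191.76981103 128.36247101]
```

```bash
python3 -m pendant '[[[0.002,-0.001,0.02],[0,0,0],0.07],[[0.0025,-0.001,0.04],[0,0,0],0.07],[[0.0025,-0.001,0.06],[0,0,0],0.07],[[0.0025,-0.001,0.075],[0,0,0],0.07],[[0.0025,-0.001,0.075],[0,0,0],0.07]]'; python3 -m pendant '[[[0,0,0.008],[0,0,0],0.07],[[0,0,0.016],[0,0,0],0.07],[[0,0,0.022],[0,0,0],0.07],[[0,0,0.026],[0,0,0],0.07],[[0,0,0.026],[0,0,0],0.07],[[0,0,0.026],[0,0,0],0.07]]'; python3 -c "
from h import *
go([*(t2+R2@[1,365]),323],[np.pi,0,1.4086]);loc()"
```

```text
time: 16.4
tool_pos: [580.2, 330.2, 350.9]
tcp_rot: [-3.136, 0.004, 1.405]
contact_force: [-1.3, -0.6, -0.5]
grip_width: 69.8
time: 16.9
tool_pos: [580.4, 332.0, 328.5]
tcp_rot: [3.141, -0.0, 1.407]
contact_force: [-0.6, 0.8, 0.7]
grip_width: 70.0
shift [-0.0007  0.0002  0.0055] rot [ 0.0001 -0.0001 -0.0018]
TCP stand-local [  0.83 365.65] F local [-0.7  0.7]
```

Down 5 mm more, then close gradually, watching the side force.

```bash
python3 -m pendant '[[[0,0,0.003],[0,0,0],0.05],[[0,0,0.005],[0,0,0],0.05],[[0,0,0.005],[0,0,0],0.05],[[0,0,0.005],[0,0,0],0.04],[[0,0,0.005],[0,0,0],0.04],[[0,0,0.005],[0,0,0],0.04]]'; python3 -m pendant '[[[0,0,0],[0,0,0],0.037],[[0,0,0],[0,0,0],0.036],[[0,0,0],[0,0,0],0.034],[[0,0,0],[0,0,0],0.034]]'; python3 -c "
from h import *
loc()"
```

```text
time: 17.4
tool_pos: [580.8, 331.9, 323.4]
tcp_rot: [3.14, -0.0, 1.407]
contact_force: [3.0, -0.0, -1.8]
grip_width: 40.5
time: 17.73
tool_pos: [580.7, 332.0, 323.4]
tcp_rot: [3.141, -0.0, 1.407]
contact_force: [5.6, -0.0, -1.5]
grip_width: 34.2
TCP stand-local [  1.05 365.63] F local [5.5 0.9]
```

```bash
python3 -m pendant '[[[0,0,0],[0,0,0],0.032],[[0,0,0],[0,0,0],0.031],[[0,0,0],[0,0,0],0.03],[[0,0,0],[0,0,0],0.03],[[0,0,0],[0,0,0],0.025],[[0,0,0],[0,0,0],0.02],[[0,0,0],[0,0,0],0.02],[[0,0,0],[0,0,0],0.02]]'; python3 -c "
from h import *
loc()"
```

```text
time: 18.4
tool_pos: [581.4, 331.7, 323.5]
tcp_rot: [3.139, -0.001, 1.406]
contact_force: [10.3, -0.4, -3.3]
grip_width: 29.6
TCP stand-local [  1.83 365.53] F local [10.2  1.3]
```

Button fully in (29.6 mm). I'll relieve the 10 N side load and then slide.

```bash
python3 -m pendant '[[[0,0.0008,0],[0,0,0],0.02],[[0,0.0008,0],[0,0,0],0.02],[[0,0.0008,0],[0,0,0],0.02]]'; python3 -c "
from h import *
loc()"; python3 -m pendant '[[[-0.002,0,0],[0,0,0],0.02],[[-0.005,0,0],[0,0,0],0.02],[[-0.009,0,0],[0,0,0],0.02],[[-0.014,0,0],[0,0,0],0.02],[[-0.019,0,0],[0,0,0],0.02],[[-0.024,0,0],[0,0,0],0.02],[[-0.028,0,0],[0,0,0],0.02],[[-0.03,0,0],[0,0,0],0.02],[[-0.03,0,0],[0,0,0],0.02],[[-0.03,0,0],[0,0,0],0.02]]';  python3 -c "
from h import *
loc()"
```

```text
time: 18.65
tool_pos: [581.7, 331.8, 323.5]
tcp_rot: [3.14, -0.001, 1.406]
contact_force: [6.6, 0.4, -3.4]
grip_width: 30.1
TCP stand-local [  2.12 365.61] F local [6.5 1.5]
time: 19.48
tool_pos: [576.6, 302.2, 323.4]
tcp_rot: [3.14, -0.001, 1.406]
contact_force: [5.5, 1.6, -3.4]
grip_width: 29.6
TCP stand-local [  1.89 335.58] F local [5.2 2.5]
```

```bash
python3 -m pendant '[[[-0.003,0.0003,0],[0,0,0],0.02],[[-0.008,0.0003,0],[0,0,0],0.02],[[-0.014,0.0003,0],[0,0,0],0.02],[[-0.021,0.0003,0],[0,0,0],0.02],[[-0.028,0.0003,0],[0,0,0],0.02],[[-0.035,0.0003,0],[0,0,0],0.02],[[-0.041,0.0003,0],[0,0,0],0.02],[[-0.046,0.0003,0],[0,0,0],0.02],[[-0.049,0.0003,0],[0,0,0],0.02],[[-0.05,0.0003,0],[0,0,0],0.02]]';python3 -m pendant '[[[-0.003,0,0],[0,0,0],0.02],[[-0.006,0,0],[0,0,0],0.02],[[-0.009,0,0],[0,0,0],0.02],[[-0.0103,0,0],[0,0,0],0.02],[[-0.0103,0,0],[0,0,0],0.02],[[-0.0103,0,0],[0,0,0],0.02]]';  python3 - <<'E'
from h import *
loc()
for n in("side","top"):
    Cs=[cam(n) for _ in range(5)]; loc()
    np.save(f"end_{n}.npy",np.mean([c[0]["color"].astype(float) for c in Cs],0))
    C=Cs[0]
    print(n,"rider",proj(C,[*(t2+R2@[26,274.7]),140]),"ptr",proj(C,[*(t2+R2@[26,274.7]),133]))
s=np.load("end_side.npy")[105:175,185:245]; t=np.load("end_top.npy")[160:200,150:210]
b=np.zeros((590,800,3),np.uint8)
b[:455,:390]=cv2.resize(s,None,fx=6.5,fy=6.5,interpolation=cv2.INTER_CUBIC).clip(0,255)
b[:260,400:790]=cv2.resize(t,None,fx=6.5,fy=6.5,interpolation=cv2.INTER_CUBIC).clip(0,255)
b[270:590,400:640]=cv2.resize(np.load("end_top.npy")[170:240,225:305],(240,210),interpolation=cv2.INTER_CUBIC).clip(0,255)[:320] if 0 else 0
b[270:540,400:670]=cv2.resize(np.load("end_side.npy")[180:240,215:275],(270,270),interpolation=cv2.INTER_CUBIC).clip(0,255)
cv2.imwrite("pics/s11.png",b[:,:,::-1])
E
```

```text
time: 20.32
tool_pos: [568.3, 252.6, 323.4]
tcp_rot: [-3.141, -0.0, 1.406]
contact_force: [2.6, 1.6, -3.9]
grip_width: 29.9
time: 20.82
tool_pos: [566.6, 242.7, 323.4]
tcp_rot: [-3.141, 0.0, 1.407]
contact_force: [2.1, 2.4, -2.1]
grip_width: 29.7
TCP stand-local [  1.62 275.25] F local [1.7 2.7]
TCP stand-local [  1.62 275.42] F local [1.8 2.3]
side rider [211.07721738 148.36250485] ptr [211.16383137 150.24537391]
TCP stand-local [  1.61 275.41] F local [-0.1  1.7]
top rider [175.3648241  178.74503049] ptr [175.91342566 179.00027388]
```

View pics/s11.png

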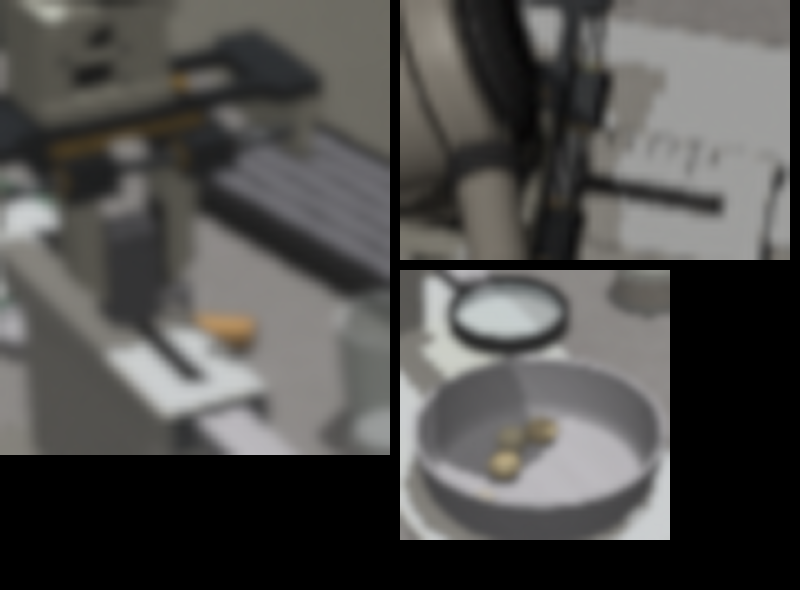

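Run:
```python
from h import *
S=cam("side")
print([proj(S,[*(t2+R2@[0,y]),120]).round(1).tolist() for y in (131,46,41,36)])
a=np.load("end_side.npy").mean(2)
print("before/after rider patch now:");print(a[147:154,209:217].round().astype(int))
loc();print(get_obs()["grip_width"])
```

```text
[[224.5, 174.7], [238.0, 187.5], [238.9, 188.3], [239.7, 189.1]]
before/after rider patch now:
[[ 50  56  72  90 109 125 133 136]
 [ 53  59  74  88 103 119 132 137]
 [ 60  70  81  88  97 114 131 138]
 [ 66  77  83  84  89 109 131 138]
 [ 67  80  89  88  88 108 129 138]
 [ 71  87  98  98  96 108 128 137]
 [ 83  95 102 104 103 111 127 137]]
TCP stand-local [  1.61 275.4 ] F local [1.3 3. ]
29.47652432496572
```

The lens ring is at side (239,189.5), against (238.9,188.3) predicted for a 90 mm slide, so the grip did travel with the fingers. I'm handing in while holding.

```bash
python3 -c "
from plant import close_job
print(close_job())"
```

```text
the job is handed in; nothing more can be done
None
```

The job is handed in after about 21 s of robot time. The arm is holding the magnifier grip at the rider with the lock button squeezed.

- **Tray and stones:** I lifted the tray by its handle and tipped all four stones into the dish; the top view showed all four. The tray stands empty and flat where it was. The gripper held only the handle.
- **Grip:** I pinched it with the button fully in (about 29.7 mm across) and slid it 90.2 mm. My estimate of the distance to the rider's middle was 90.3 mm. The spring force was 2–3 N and the lens ring moved as predicted, so the grip did not slip in the fingers.

**What is less certain:**
- **Rider position:** it comes mainly from the top view against the scale ticks, good to about 1–2 mm. The side-view calibration was about 1 px off, so it gave only weak support.
- **Final alignment:** the gripper hid the pointer at the end, so I checked it by arm travel and could not see it directly.
- **Rider and bystanders:** the rider still looked in place from the side. I did not measure the other objects again at the end.

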